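Sweep the walnut plugs off the oak panel into the green tray

ROBOT

A 6-joint arm with a two-finger parallel gripper is mounted at the origin on the work surface. World frame = base frame: x ahead of the robot, y to its left, z up, the work surface at z = 0. Lengths are in m, angles in rad, forces in N, time in s.
With the tool pointing down it reaches from about 0.3 to 0.775 m from the base axis. Payload 14.6 kg.
Tool frame: the origin (TCP) lies on the centre line of the jaws, within the pads' length; the fingertips stand 17 mm ahead of it and the grasp point (between the pads) lies 2 mm behind it; z points along the fingers, x is the direction in which the jaws open and shut, and the axes are right-handed (so a half turn about z gives the same grasp; the last joint's range is limited). The gripper opens to 94 mm and grips with 3 to 60 N. Pads are 16 mm wide; open, the fingers measure 119 mm over their backs; the gripper's body (75 mm by 177 mm) begins 78 mm behind the grasp point.
Start: joints at [-0.067, 0.3, 1.521, -0, 1.321, -0.067], TCP at [0.55, -0, 0.222] pointing down, gripper open.
Joint ranges: [-3.03, 3.03], [-0.79, 2.21], [0.23, 2.52], [-1.04, 4.18], [0, 3.07], [-2.55, 2.55]. Speed limits (rad/s): [2.22, 2.22, 2.57, 3.14, 3.14, 3.14].

INTERFACE

Orientations are given as [roll, pitch, yaw] about the fixed x, y, z axes, in that order (R = Rz(yaw) Ry(pitch) Rx(roll)).
In Python, from station import ctrl gives the robot as it stands. The module is installed in compiled form; this text tells all that it offers.
- The arm moves only by the tool drive_tool, never from a script. Its argument "increments" is a list of rows, each a list of 3 entries, a list of its own where there are three numbers: the turn, a rotation vector about the tool's x, y, z in degrees, then the shift along the tool's x, y, z in mm, then the opening, from 0 (shut) to 1 (fully open). In form: [[[ax, ay, az], [dx, dy, dz], hand], ...]. A call has 1 to 20 rows; each row shifts and turns the commanded pose from where the row before left it, along the tool's axes as they then stand; what a row does not reach is not made up. A row lasts 1/8 s, in which the tool goes at most 62.5 mm and 10.7 degrees, less where a joint would pass 70% of its speed; a pose out of reach is approached as far as the arm can. A call with a gripper value outside its range is refused whole. The fingers move at their own pace and stop on an object; "squeeze" is the grip in N (left out, the last holds). Time passes only in rows, so rows that do not move let the fingers close. It gives the time, the measured TCP pose, the force and the opening at its end, in the units of the state.
- ctrl.get_obs(): the state, without advancing time (a new reading comes with each control period).
- ctrl.camera(name): name is "scene" or "side" or "wrist"; returns the picture (480x640x3 uint8, red, green, blue); there is no depth.
- ctrl.calibration(name): a dict with "fx", "fy", "cx", "cy" (pixels), "rvec" (rotation vector, rad) and "tvec" (3), from world to camera coordinates, as OpenCV has them. Camera axes: x right, y down, z forward; pixel columns grow to the right and rows downward; lengths in m; the calibration is good to about 2 mm. A picture is of the moment at which its call begins: read the wrist's pose just before it. calibration takes no time and is no camera call; for the wrist camera it gives the pose at the moment of the call.
- ctrl.hand_in(): hands the job in, once; it reports no verdict.
The state is a dict: "time_s": time; "qpos": joint angles; "joint_vel": joint speeds; "tau": joint torques, N m; "ee_pos": TCP position; "eef_rot": TCP orientation; "force": force on the tool from outside, world axes, zero at the start; "moment": the same for the moment, N m; "grip_width": finger opening in m.
Only numpy, scipy, OpenCV 4.12 (cv2) and the standard library are available. Lean on these libraries where they do the work, as an engineer would, in place of code of your own. Each camera call takes 0.05 s, during which the arm holds its last target.

TASK

Clear the oak panel: sweep the three dark walnut plugs across it with your fingertips and off its end, so that all three end up in the green tray (not the grey scrap tray) that stands against the panel. Only push them along the surface, never pick them up, and leave the small metal block that stands among them, and the tape measure and sanding pad beside the trays, where they are.

Things in the scene. Friction and masses are not known exactly. Their poses are not given: they have to be found in the camera images.
- panel: Pale oak panel fixed flat on the bench, 250 mm (its x) x 300 mm (its y), 36 mm thick; origin at the centre of its underside, top face 36 mm up. A tray stands at each end (y = +150 and -150 mm). Three dark inlays flush in its top at x = +114 mm belong to it. Plugs and metal block lie one each in four lanes along its y, at about x = -82, -27, +27, +82 mm, |y| under 65 mm.
- green_tray: Fixed open green tray, outside 250 mm (x) x 140 mm (y) x 26 mm high, walls about 4 mm; origin at the centre of its underside; axes parallel to the panel's. It stands 2 mm from the panel's +y or -y end (this changes), up to 12 mm off-centre in x. Its rim is 10 mm lower than the panel's top, so a plug pushed over that end drops in.
- grey_tray: Fixed open grey scrap tray of the same size as the green one, at the panel's other end, with a few pale offcuts fixed in it. Origin at the centre of its underside. No plug may end up here.
- plug1: Loose dark walnut plug, a square tile 30 x 30 x 12 mm, about 12 g, lying flat on the pale oak panel; slides easily. Origin at the centre of its underside, z up; x and y along its sides (any yaw). The three plugs are alike.
- plug2: Loose dark walnut plug, a square tile 30 x 30 x 12 mm, about 12 g, lying flat on the pale oak panel; slides easily. Origin at the centre of its underside, z up; x and y along its sides (any yaw). The three plugs are alike.
- plug3: Loose dark walnut plug, a square tile 30 x 30 x 12 mm, about 12 g, lying flat on the pale oak panel; slides easily. Origin at the centre of its underside, z up; x and y along its sides (any yaw). The three plugs are alike.
- setup_block: Loose bare-metal (aluminium) setup block, 28 x 28 mm and 40 mm tall, 85 g, standing on the panel among the plugs in a lane of its own. Origin at the centre of its underside. It must stay where it stands.
- tape_measure: Loose grey and blue tape measure, 66 x 36 x 60 mm high, standing on the bench on the right (-y), beyond the tray there. Origin at the centre of its underside. Leave alone.
- sanding_pad: Loose orange round sanding pad with a knob, 110 mm across, 56 mm high, on the bench on the left (+y), beyond the tray there. Origin at the centre of its underside. Leave alone.

How it is judged:
By the outcome, as a careful person would: the job done as asked, in the order asked, and still so for the second after the job is handed in, with the robot touching nothing.
It also fails if it takes over 64 s, if anything falls off the work surface, if the arm or the gripper's body presses on something with over 40 N, if the wrist force passes 120 N, or if a joint passes its speed limit or range.

## Working session

There is one attempt and no reset: what is moved stays moved. The work goes in short steps, Python scripts to look and compute and a tool call to move; the robot and the scene stay as the last step left them, time stands still between calls to the robot, and variables do not carry over. Pictures are saved under pics/ and viewed, and the job is handed in when it is done.

Besides the shell and the picture viewer there is one more tool, called after ">>>" as name([rows], argument=value, ...), one row to a line, values as JSON. drive_tool: Moves the arm, as the interface text tells. Its arguments: {"type":"object","properties":{"increments":{"type":"array"},"squeeze":{"type":"number"}},"required":["increments"]}

```bash
mkdir -p pics; python3 - <<'E'
from station import ctrl
import cv2
for n in ["scene","side","wrist"]:
    im=ctrl.camera(n); cv2.imwrite(f"pics/{n}0.png",im[:,:,::-1]); 
    print(n,{k:(v if isinstance(v,float) else list(map(float,__import__('numpy').ravel(v)))) for k,v in ctrl.calibration(n).items()})
print(ctrl.get_obs())
E
```

```text
scene {'fx': 488.1643481659861, 'fy': 488.1643481659861, 'cx': 320.4189123156201, 'cy': 241.13767471296126, 'rvec': [0.7728440049438077, 2.4951635661394973, -1.2323661516532818], 'tvec': [0.4611609528815033, -0.14648074999846356, 1.3263735604957145]}
side {'fx': 509.9595912551032, 'fy': 509.9595912551032, 'cx': 322.52258384558735, 'cy': 240.12552052559423, 'rvec': [2.0471191072137276, -0.7146245103611668, 0.3985831751812036], 'tvec': [-0.4165990738701873, 0.24542975214440294, 0.9607931964095622]}
wrist {'fx': 345.346376852177, 'fy': 345.346376852177, 'cx': 317.7272475430266, 'cy': 242.42558373394633, 'rvec': [-2.8555677283147616, -0.0013572948244547362, 0.0006758074975974375], 'tvec': [-0.5488656643354729, -0.03096476048792335, 0.3932555200417287]}
{'time_s': 0.15, 'qpos': array([-6.65749053e-02,  3.00369429e-01,  1.52143388e+00, -1.57782930e-05,
        1.32068562e+00, -6.66084225e-02]), 'joint_vel': array([-0.00093028, -0.00140288, -0.00286523, -0.00126858, -0.00019348,
        0.0008195 ]), 'tau': array([-2.50185103e-04, -5.31960297e+01, -3.52822959e+01,  7.07691838e-02,
        2.35654798e-02, -3.66386917e-05]), 'ee_pos': array([5.49819205e-01, 1.90368985e-05, 2.22004362e-01]), 'eef_rot': array([-3.14154825e+00,  8.95306483e-04,  3.74492687e-05]), 'force': array([ 0.2093064 ,  0.20164854, -0.22269608]), 'moment': array([ 0.00129856,  0.03429578, -0.03570933]), 'grip_width': 0.0942194129626116}
```

View pics/scene0.png

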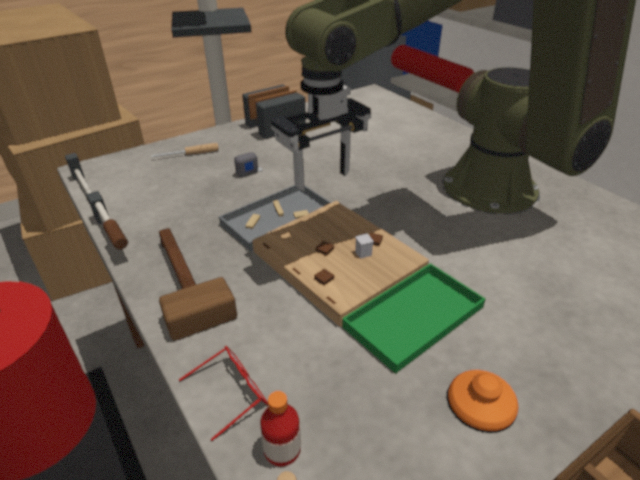

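View pics/side0.png

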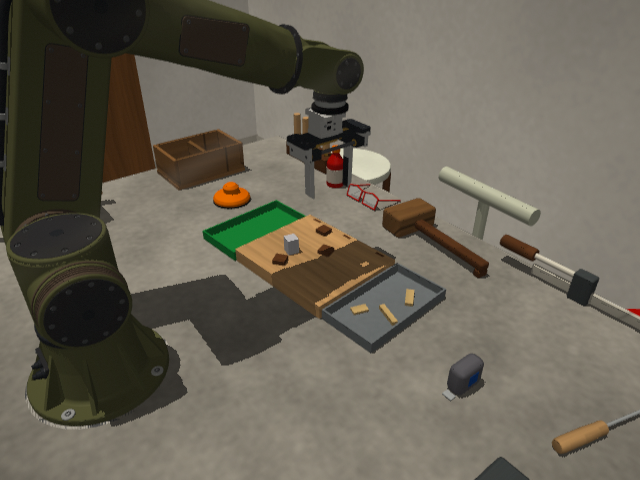

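View pics/wrist0.png

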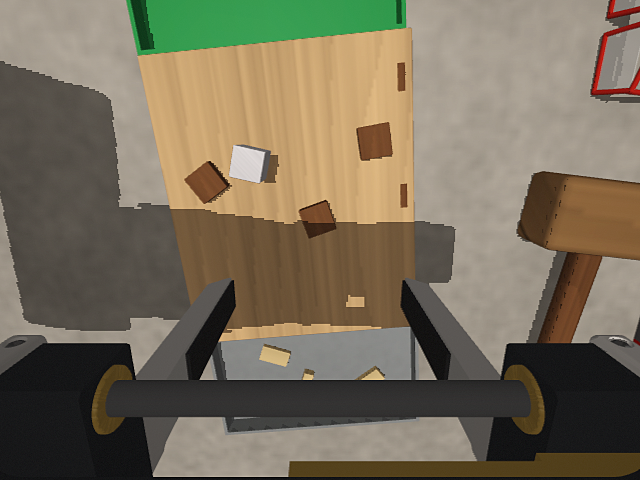

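The wrist view shows the green tray at the +y end. The plugs are near (207,182), (317,219) and (375,141), and the metal block's top is near (249,163). The inlays at x≈402 belong to the panel. I'll measure these next.

```bash
cat > h.py <<'E'
import numpy as np,cv2
def ray(c,uv,z):
    uv=np.atleast_2d(np.array(uv,float))
    R=cv2.Rodrigues(np.array(c['rvec'],float))[0];t=np.ravel(c['tvec'])
    d=np.c_[(uv[:,0]-c['cx'])/c['fx'],(uv[:,1]-c['cy'])/c['fy'],np.ones(len(uv))]@R
    o=-R.T@t
    return o+d*((z-o[2])/d[:,2])[:,None]
def dark(im):
    a=im.astype(int);h=cv2.cvtColor(im,cv2.COLOR_RGB2HSV)
    return ((h[...,0]<18)&(h[...,1]>110)&(h[...,2]<135)).astype(np.uint8)*255
E
python3 - <<'E'
from station import ctrl
from h import *
im=cv2.imread("pics/wrist0.png")[:,:,::-1].copy();c=ctrl.calibration("wrist")
h=cv2.cvtColor(im,cv2.COLOR_RGB2HSV)
for p in [(207,182),(375,141),(310,212),(318,230),(230,270),(300,150),(330,270),(403,195),(220,195)]: print(p,im[p[1],p[0]],h[p[1],p[0]])
cv2.imwrite("pics/crop.png",cv2.resize(im[20:350,120:430],None,fx=1.8,fy=1.8,interpolation=cv2.INTER_CUBIC)[:,:,::-1])
print('corners', ray(c,[(139,55),(411,28),(414,328)],.036).round(4).tolist())
E
```

```text
(207, 182) [119  74  43] [ 12 163 119]
(375, 141) [126  77  44] [ 12 166 126]
(310, 212) [119  74  43] [ 12 163 119]
(318, 230) [64 39 24] [ 11 159  64]
(230, 270) [119  93  63] [ 16 120 119]
(300, 150) [200 164 113] [ 18 111 200]
(330, 270) [122  94  63] [ 16 123 122]
(403, 195) [120  75  44] [ 12 162 120]
(220, 195) [137 106  70] [ 16 125 137]
corners [[0.386, 0.1566, 0.036], [0.632, 0.1784, 0.036], [0.6586, -0.1225, 0.036]]
```

View pics/crop.png

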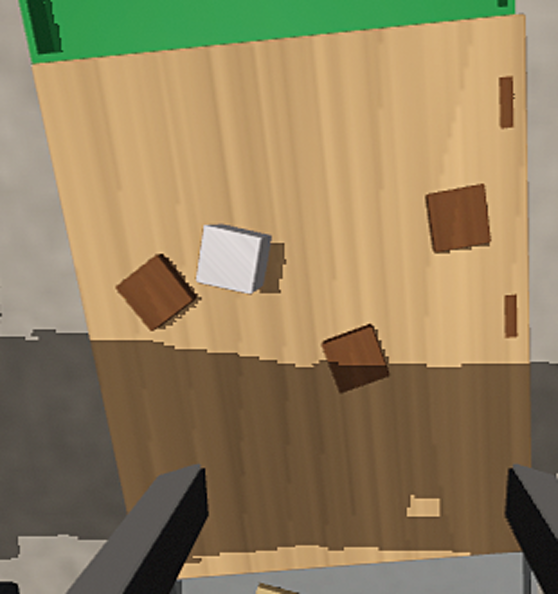

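```bash
python3 - <<'E'
from station import ctrl
from h import *
im=cv2.imread("pics/wrist0.png")[:,:,::-1].copy();c=ctrl.calibration("wrist")
h=cv2.cvtColor(im,cv2.COLOR_RGB2HSV)
m=((h[...,0]<15)&(h[...,1]>140)&(h[...,2]<150)).astype(np.uint8)*255; m[340:]=0; m[:,415:]=0
C=ray(c,[(139,55),(411,28),(414,328)],.036)[:,:2]
ex=(C[1]-C[0])/np.linalg.norm(C[1]-C[0]); ey2=(C[1]-C[2]);print(np.linalg.norm(C[1]-C[0]),np.linalg.norm(ey2), np.degrees([np.arctan2(ex[1],ex[0]),np.arctan2(-ey2[0],ey2[1])]))
th=np.radians(5.05);ex=np.array([np.cos(th),np.sin(th)]);ey=np.array([-ex[1],ex[0]])
o=np.mean([C[0]+.125*ex-.15*ey,C[1]-.125*ex-.15*ey,C[2]-.125*ex+.15*ey],0);print('panel',o)
def rep(n,cnt,z):
    q=ray(c,cnt.reshape(-1,2),z)[:,:2]
    r=cv2.minAreaRect((q*1000).astype(np.float32)); p=np.array(r[0])/1000; d=p-o
    pts=(q-o)@np.c_[ex,ey]
    print(n,'world',p.round(4),'panel xy mm',(1000*np.array([d@ex,d@ey])).round(1),'size',np.round(r[1],1),'ang',round(r[2]-np.degrees(th),1),'ext',(pts.min(0)*1000).round(),(pts.max(0)*1000).round())
for cnt in cv2.findContours(m,cv2.RETR_EXTERNAL,cv2.CHAIN_APPROX_NONE)[0]:
    if cv2.contourArea(cnt)>60: rep('dark',cnt,.048)
m=((h[...,1]<40)&(h[...,2]>180)).astype(np.uint8)*255;m[:100]=0;m[200:]=0;m[:,:200]=0;m[:,300:]=0
for cnt in cv2.findContours(m,cv2.RETR_EXTERNAL,cv2.CHAIN_APPROX_NONE)[0]:
    if cv2.contourArea(cnt)>60: rep('block',cnt,.076)
E
```

```text
0.24690022339467144 0.3021177972947403 [5.07444715 5.05208959]
panel [0.52175281 0.01734757]
dark world [0.5483 0.0069] panel xy mm [ 25.5 -12.7] size [30.3 31.3] ang 14.9 ext [  8. -31.] [43.  6.]
dark world [0.6329 0.0305] panel xy mm [111.9   3.3] size [ 4.9 22.7] ang -1.1 ext [109.  -8.] [114.  15.]
dark world [0.441  0.0434] panel xy mm [-78.1  33. ] size [32.5 30. ] ang 30.9 ext [-99.  13.] [-58.  52.]
dark world [0.6019 0.0816] panel xy mm [85.5 56.9] size [30.5 29.7] ang 5.1 ext [70. 41.] [102.  73.]
dark world [0.6232 0.1368] panel xy mm [111.5 110.1] size [ 5.4 22.4] ang -1.2 ext [109.  99.] [114. 121.]
block world [0.4861 0.0623] panel xy mm [-31.5  47.9] size [27.4 27.5] ang 72.4 ext [-48.  31.] [-15.  65.]
```

Panel yaw is about 5°, with its centre at (0.522, 0.017). In panel mm, the plugs are at (25,-13), (-78,33) and (85,57), the block is at (-31,48), and the green tray is at +y. I'll line the tool up with the panel behind the middle plug and close the fingers to about a 16 mm gap.

>>> drive_tool([
  [[0,0,-5],[-1,18,0],0.16],
  [[0,0,0],[0,17,20],0.16],
  [[0,0,0],[0,0,30],0.16],
  [[0,0,0],[0,0,30],0.16],
  [[0,0,0],[0,0,0],0.16],
  [[0,0,0],[0,0,0],0.16],
  [[0,0,0],[0,0,0],0.16],
], squeeze=10)

```text
time_s: 1.02
ee_pos: [0.551, -0.0349, 0.1438]
eef_rot: [3.141, -0.002, 0.087]
force: [-0.3, -0.2, -0.3]
grip_width: 0.0274
```

```bash
cat > st.py <<'E'
from station import ctrl
import numpy as np
o=ctrl.get_obs();p=o['ee_pos'];th=np.radians(5.05);ex=np.array([np.cos(th),np.sin(th)]);ey=np.array([-ex[1],ex[0]])
d=p[:2]-np.array([.52175,.01735])
print('t',o['time_s'],'panel',(1000*d@ex).round(1),(1000*d@ey).round(1),'z',(1000*p[2]).round(1),'rot',np.degrees(o['eef_rot']).round(2),'grip',o['grip_width'],'F',o['force'].round(1))
E
python3 st.py
```

```text
t 1.025 panel 24.5 -54.7 z 143.8 rot [ 1.7998e+02 -1.1000e-01  5.0100e+00] grip 0.02738402436039688 F [-0.3 -0.2 -0.3]
```

>>> drive_tool([
  [[0,0,0],[0,0,20],0.16],
  [[0,0,0],[0,0,25],0.16],
  [[0,0,0],[0,0,25],0.16],
  [[0,0,0],[0,0,16],0.16],
  [[0,0,0],[0,0,0],0.16],
  [[0,0,0],[0,0,0],0.16],
])

```text
time_s: 1.78
ee_pos: [0.5511, -0.035, 0.0575]
eef_rot: [3.141, -0.001, 0.087]
force: [0.1, 1.1, 0.5]
grip_width: 0.0152
```

```bash
python3 st.py; python3 - <<'E'
from station import ctrl
import cv2
for n in ["wrist","side"]:
    cv2.imwrite(f"pics/{n}1.png",ctrl.camera(n)[:,:,::-1])
E
```

```text
t 1.775 panel 24.6 -54.7 z 57.5 rot [ 1.7998e+02 -8.0000e-02  5.0000e+00] grip 0.015204150863236657 F [0.1 1.1 0.5]
```

View pics/wrist1.png

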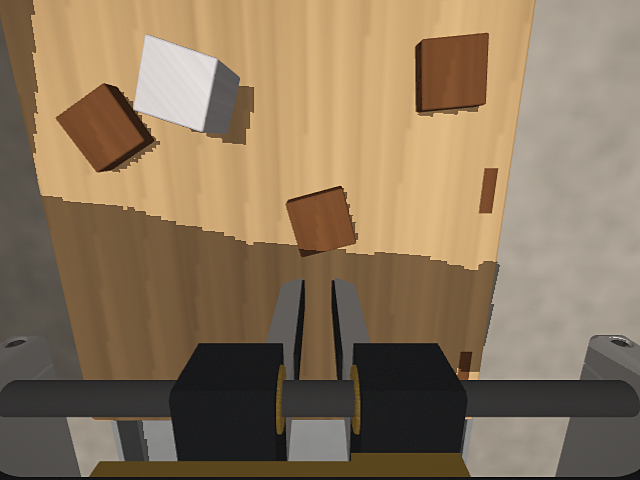

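View pics/side1.png

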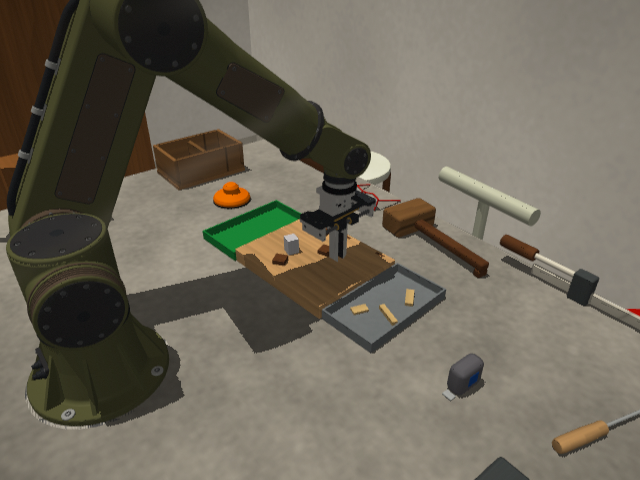

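The wrist view shows the fingers (tips about (318,285)) centred behind the middle plug at (320,222). The left plug (103,128) and the block (180,85) are well clear of the path. I'll start pushing slowly.

>>> drive_tool([
  [[0,0,0],[0,-6,0],0.16],
  [[0,0,0],[0,-6,0],0.16],
  [[0,0,0],[0,-8,0],0.16],
  [[0,0,0],[0,-8,0],0.16],
  [[0,0,0],[0,-8,0],0.16],
  [[0,0,0],[0,-8,0],0.16],
  [[0,0,0],[0,-8,0],0.16],
  [[0,0,0],[0,-8,0],0.16],
])

```text
time_s: 2.88
ee_pos: [0.5452, 0.0254, 0.0564]
eef_rot: [-3.142, 0.0, 0.087]
force: [-0.2, -0.0, -0.5]
grip_width: 0.0147
```

```bash
python3 st.py; python3 - <<'E'
from station import ctrl
import cv2
for n in ["wrist"]:
    cv2.imwrite(f"pics/{n}2.png",ctrl.camera(n)[:,:,::-1])
E
```

```text
t 2.875 panel 24.0 5.9 z 56.4 rot [-180.    0.    5.] grip 0.014720944902683226 F [-0.2 -0.  -0.5]
```

View pics/wrist2.png

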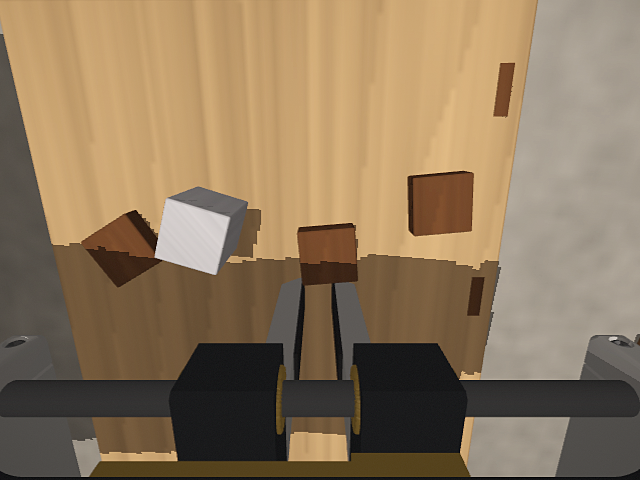

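The plug at (328,253) now sits flush against the fingers, and the block and other plugs haven't moved. I'll continue over the end.

>>> drive_tool([
  [[0,0,0],[0.5,-10,0],0.16],
  [[0,0,0],[0.5,-10,0],0.16],
  [[0,0,0],[0,-10,0],0.16],
  [[0,0,0],[0,-10,0],0.16],
  [[0,0,0],[0,-10,0],0.16],
  [[0,0,0],[0,-10,0],0.16],
  [[0,0,0],[0,-10,0],0.16],
  [[0,0,0],[0,-10,0],0.16],
  [[0,0,0],[0,-10,0],0.16],
  [[0,0,0],[0,-10,0],0.16],
  [[0,0,0],[0,-10,0],0.16],
])

```text
time_s: 4.3
ee_pos: [0.5366, 0.1352, 0.0565]
eef_rot: [3.142, -0.0, 0.087]
force: [0.0, -0.3, -0.2]
grip_width: 0.015
```

```bash
python3 st.py; python3 - <<'E'
from station import ctrl
import cv2
for n in ["wrist"]:
    cv2.imwrite(f"pics/{n}3.png",ctrl.camera(n)[:,:,::-1])
E
```

```text
t 4.3 panel 25.2 116.1 z 56.5 rot [180.  -0.   5.] grip 0.015016815095070564 F [ 0.  -0.3 -0.2]
```

View pics/wrist3.png

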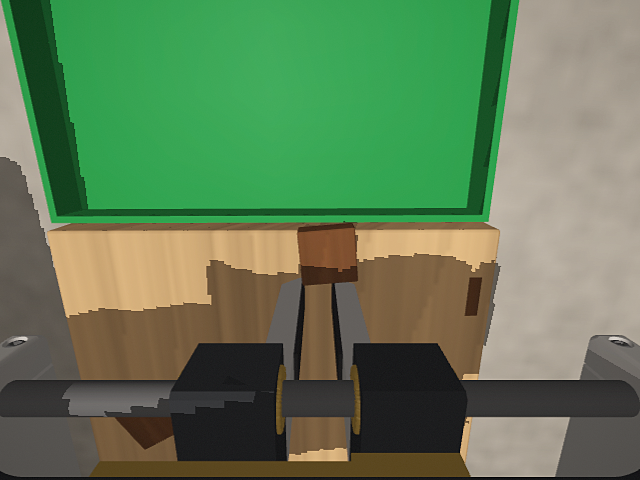

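The plug is at the edge (328,253) and the tray is just beyond it. I'll push it over.

>>> drive_tool([
  [[0,0,0],[0,-10,0],0.16],
  [[0,0,0],[0,-10,0],0.16],
  [[0,0,0],[0,-10,0],0.16],
  [[0,0,0],[0,-10,0],0.16],
  [[0,0,0],[0,-10,0],0.16],
  [[0,0,0],[0,-10,0],0.16],
  [[0,0,0],[0,0,0],0.16],
])

```text
time_s: 5.22
ee_pos: [0.5313, 0.1949, 0.0564]
eef_rot: [-3.142, 0.0, 0.088]
force: [-0.1, -0.8, 0.3]
grip_width: 0.0147
```

```bash
python3 st.py; python3 - <<'E'
from station import ctrl
import cv2
for n in ["wrist"]:
    cv2.imwrite(f"pics/{n}4.png",ctrl.camera(n)[:,:,::-1])
E
```

```text
t 5.225 panel 25.1 176.1 z 56.4 rot [-180.      0.      5.05] grip 0.014726391160745651 F [-0.1 -0.8  0.3]
```

View pics/wrist4.png

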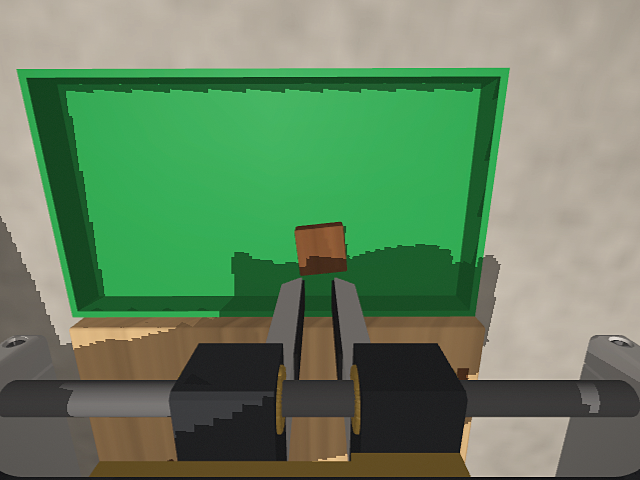

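Plug 2 lies in the green tray at (320,248). Next is the right-hand plug at (85,57): lift, move over and descend behind it.

>>> drive_tool([
  [[0,0,0],[0,0,-25],0.16],
  [[0,0,0],[0,0,-30],0.16],
  [[0,0,0],[0,10,-30],0.16],
  [[0,0,0],[10,30,0],0.16],
  [[0,0,0],[15,35,0],0.16],
  [[0,0,0],[15,35,0],0.16],
  [[0,0,0],[15,30,0],0.16],
  [[0,0,0],[5,18,0],0.16],
  [[0,0,0],[0,0,20],0.16],
  [[0,0,0],[0,0,0],0.16],
])

```text
time_s: 6.52
ee_pos: [0.604, 0.0421, 0.1202]
eef_rot: [-3.141, 0.003, 0.087]
force: [-0.2, -0.6, -0.5]
grip_width: 0.0146
```

```bash
python3 st.py; python3 - <<'E'
from station import ctrl
import cv2
for n in ["wrist"]:
    cv2.imwrite(f"pics/{n}5.png",ctrl.camera(n)[:,:,::-1])
E
```

```text
t 6.525 panel 84.2 17.4 z 120.2 rot [-1.7998e+02  1.6000e-01  4.9900e+00] grip 0.01464948737081486 F [-0.2 -0.6 -0.5]
```

View pics/wrist5.png

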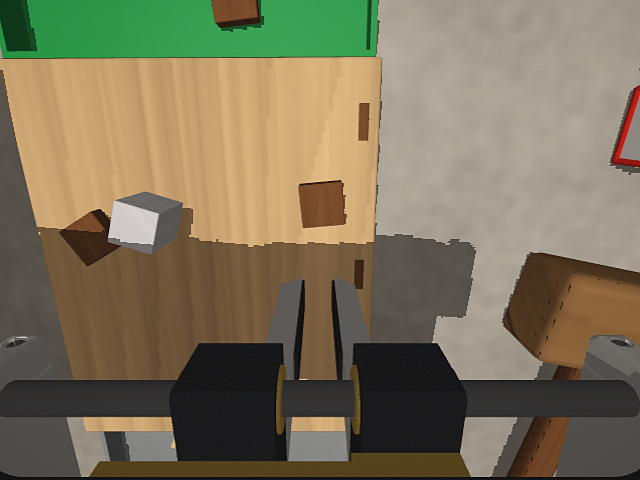

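The plug is at (321,205), in line with the fingers. I'll descend and push.

>>> drive_tool([
  [[0,0,0],[0,0,22],0.16],
  [[0,0,0],[0,0,22],0.16],
  [[0,0,0],[0,0,18],0.16],
  [[0,0,0],[0,0,1],0.16],
  [[0,0,0],[0,-6,0],0.16],
  [[0,0,0],[0,-6,0],0.16],
  [[0,0,0],[0,-8,0],0.16],
  [[0,0,0],[0,-8,0],0.16],
  [[0,0,0],[0,-8,0],0.16],
  [[0,0,0],[0,-8,0],0.16],
  [[0,0,0],[0,-8,0],0.16],
])

```text
time_s: 7.95
ee_pos: [0.6004, 0.0945, 0.0584]
eef_rot: [3.142, 0.0, 0.087]
force: [-0.3, -0.0, -0.6]
grip_width: 0.0151
```

```bash
python3 st.py; python3 - <<'E'
from station import ctrl
import cv2
for n in ["wrist"]:
    cv2.imwrite(f"pics/{n}6.png",ctrl.camera(n)[:,:,::-1])
E
```

```text
t 7.95 panel 85.1 69.9 z 58.4 rot [180.   0.   5.] grip 0.015109624261019975 F [-0.3 -0.  -0.6]
```

View pics/wrist6.png

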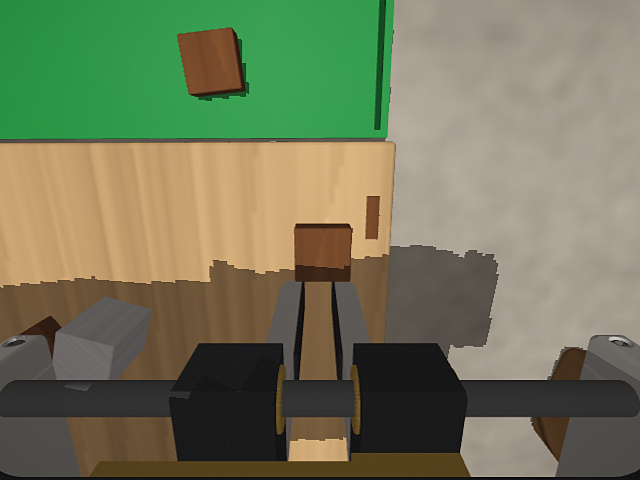

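The plug at (323,253) is flush on the fingers, its right edge inside the tray's inner wall (x≈377). Continuing over the end.

>>> drive_tool([
  [[0,0,0],[0,-8,1],0.16],
  [[0,0,0],[0,-10,0.5],0.16],
  [[0,0,0],[0,-10,0],0.16],
  [[0,0,0],[0,-10,0],0.16],
  [[0,0,0],[0,-10,0],0.16],
  [[0,0,0],[0,-10,0],0.16],
  [[0,0,0],[0,-10,0],0.16],
  [[0,0,0],[0,-10,0],0.16],
  [[0,0,0],[0,-10,0],0.16],
  [[0,0,0],[0,-10,0],0.16],
  [[0,0,0],[0,-8,0],0.16],
  [[0,0,0],[0,0,0],0.16],
])

```text
time_s: 9.5
ee_pos: [0.5911, 0.2001, 0.0569]
eef_rot: [3.142, -0.0, 0.088]
force: [1.2, -0.1, -0.1]
grip_width: 0.0154
```

```bash
python3 st.py; python3 - <<'E'
from station import ctrl
import cv2
for n in ["wrist"]:
    cv2.imwrite(f"pics/{n}7.png",ctrl.camera(n)[:,:,::-1])
E
```

```text
t 9.5 panel 85.2 175.9 z 56.9 rot [180.    -0.     5.04] grip 0.01536945160225742 F [ 1.2 -0.1 -0.1]
```

View pics/wrist7.png

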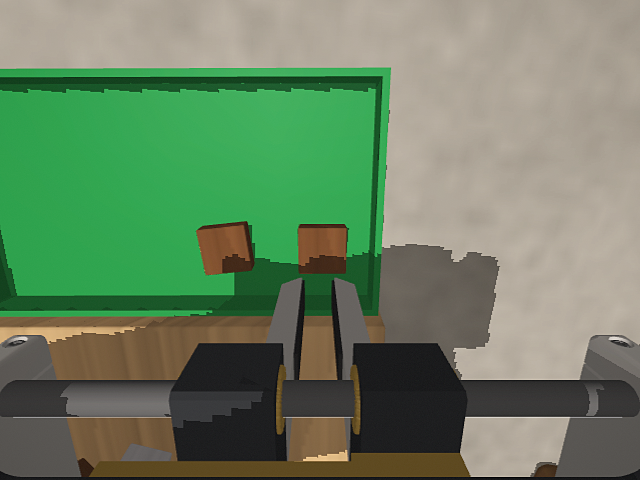

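Both plugs are in the tray at (225,248) and (322,248). Now I'll lift high over the block and move behind the left plug at (-78,33).

>>> drive_tool([
  [[0,0,0],[0,0,-25],0.16],
  [[0,0,0],[0,0,-35],0.16],
  [[0,0,0],[0,10,-35],0.16],
  [[0,0,0],[-20,25,0],0.16],
  [[0,0,0],[-30,30,0],0.16],
  [[0,0,0],[-30,30,0],0.16],
  [[0,0,0],[-30,30,0],0.16],
  [[0,0,0],[-30,30,0],0.16],
  [[0,0,0],[-20,20,0],0.16],
  [[0,0,0],[-5,11,0],0.16],
  [[0,0,0],[0,0,20],0.16],
  [[0,0,0],[0,0,0],0.16],
])

```text
time_s: 11.05
ee_pos: [0.4429, -0.0001, 0.1312]
eef_rot: [-3.141, 0.002, 0.087]
force: [0.3, 0.0, 0.5]
grip_width: 0.0147
```

```bash
python3 st.py; python3 - <<'E'
from station import ctrl
from h import *
c=ctrl.calibration("wrist");im=ctrl.camera("wrist")
cv2.imwrite("pics/wrist8.png",im[:,:,::-1])
h=cv2.cvtColor(im,cv2.COLOR_RGB2HSV)
o=np.array([.52175,.01735]);th=np.radians(5.05);E=np.array([[np.cos(th),-np.sin(th)],[np.sin(th),np.cos(th)]])
for n,m,z in [('dark',(h[...,0]<15)&(h[...,1]>140)&(h[...,2]<150),.048),('block',(h[...,1]<40)&(h[...,2]>180),.076)]:
    m=m.astype(np.uint8)*255;m[330:]=0
    for cnt in cv2.findContours(m,cv2.RETR_EXTERNAL,cv2.CHAIN_APPROX_NONE)[0]:
        if cv2.contourArea(cnt)>200:
            q=(ray(c,cnt.reshape(-1,2),z)[:,:2]-o)@E*1000;r=cv2.minAreaRect(q.astype(np.float32));print(n,np.round(r[0],1),np.round(r[1],1),q.min(0).round(),q.max(0).round())
E
```

```text
t 11.05 panel -80.1 -10.5 z 131.2 rot [-1.7998e+02  1.1000e-01  4.9900e+00] grip 0.01470622604910595 F [0.3 0.  0.5]
dark [106.5   4.7] [ 6.7 22.3] [103.  -6.] [110.  16.]
dark [-79.4  32.8] [29.9 30.7] [-99.  13.] [-60.  53.]
dark [106.  110.2] [ 6.6 22.1] [103.  99.] [109. 121.]
block [-31.1  47.9] [27.3 27.6] [-48.  31.] [-14.  65.]
block [-160.9  115.3] [19.2 13.4] [-170.  106.] [-150.  120.]
```

View pics/wrist8.png

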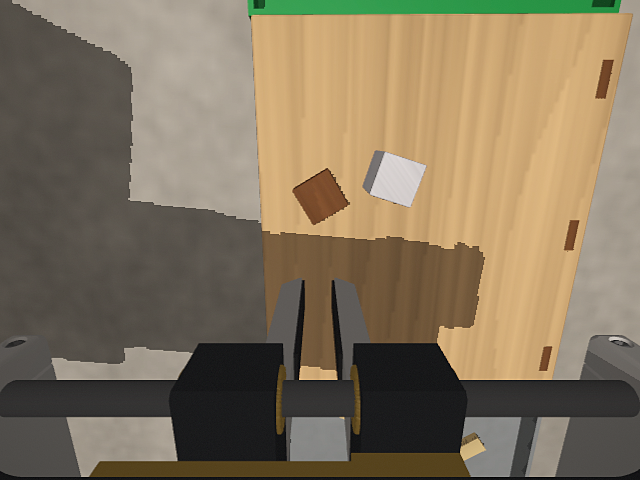

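The plug is at (-79,33) and the block at (-31,48), unmoved, leaving about 10 mm between the finger path and the block. I'll descend and push slowly.

>>> drive_tool([
  [[0,0,0],[-1,0,25],0.16],
  [[0,0,0],[0,0,25],0.16],
  [[0,0,0],[0,0,23],0.16],
  [[0,0,0],[0,0,1],0.16],
  [[0,0,0],[0,-5,0],0.16],
  [[0,0,0],[0,-5,0],0.16],
  [[0,0,0],[0,-5,0],0.16],
  [[0,0,0],[0,-5,0],0.16],
  [[0,0,0],[0,-5,0],0.16],
])

```text
time_s: 12.22
ee_pos: [0.4399, 0.025, 0.0581]
eef_rot: [3.142, -0.0, 0.087]
force: [0.6, -0.3, 0.8]
grip_width: 0.015
```

```bash
python3 st.py; python3 - <<'E'
from station import ctrl
import cv2
for n in ["wrist"]:
    cv2.imwrite(f"pics/{n}9.png",ctrl.camera(n)[:,:,::-1])
E
```

```text
t 12.225 panel -80.9 14.8 z 58.1 rot [ 1.80e+02 -1.00e-02  5.01e+00] grip 0.014980128954836061 F [ 0.6 -0.3  0.8]
```

View pics/wrist9.png

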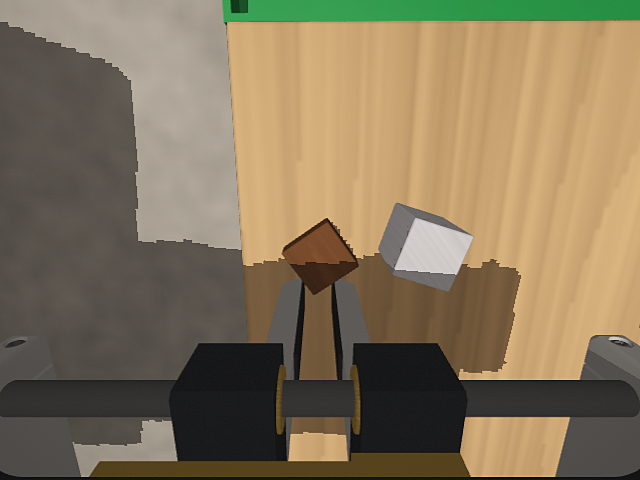

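The plug's rear corner sits caged between the fingers at (320,255). Its right corner is at x≈358 and the block's base edge at about 380, so it's clear. Continuing past the block.

>>> drive_tool([
  [[0,0,0],[0,-6,0.5],0.16],
  [[0,0,0],[0,-6,0.5],0.16],
  [[0,0,0],[0,-6,0],0.16],
  [[0,0,0],[0,-6,0],0.16],
  [[0,0,0],[0,-6,0],0.16],
  [[0,0,0],[0,-6,0],0.16],
  [[0,0,0],[0,-6,0],0.16],
  [[0,0,0],[0,-6,0],0.16],
])

```text
time_s: 13.28
ee_pos: [0.4356, 0.0729, 0.057]
eef_rot: [-3.142, -0.0, 0.087]
force: [0.1, 0.1, -0.1]
grip_width: 0.0152
```

```bash
python3 st.py; python3 - <<'E'
from station import ctrl
import cv2
for n in ["wrist"]:
    cv2.imwrite(f"pics/{n}10.png",ctrl.camera(n)[:,:,::-1])
E
```

```text
t 13.275 panel -80.9 62.9 z 57.0 rot [-180.   -0.    5.] grip 0.015192010371343274 F [ 0.1  0.1 -0.1]
```

View pics/wrist10.png

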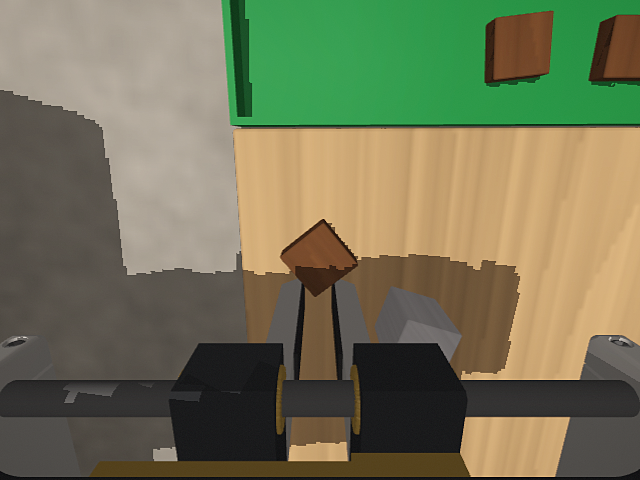

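The plug at (320,257) still tracks straight and the block is untouched. On over the end.

>>> drive_tool([
  [[0,0,0],[0,-8,0],0.16],
  [[0,0,0],[0,-10,0],0.16],
  [[0,0,0],[0,-10,0],0.16],
  [[0,0,0],[0,-10,0],0.16],
  [[0,0,0],[0,-10,0],0.16],
  [[0,0,0],[0,-10,0],0.16],
  [[0,0,0],[0,-10,0],0.16],
  [[0,0,0],[0,-10,0],0.16],
  [[0,0,0],[0,-10,0],0.16],
  [[0,0,0],[0,-10,0],0.16],
  [[0,0,0],[0,-10,0],0.16],
  [[0,0,0],[0,-8,0],0.16],
  [[0,0,0],[0,0,0],0.16],
])

```text
time_s: 14.95
ee_pos: [0.4255, 0.1885, 0.0569]
eef_rot: [3.142, 0.0, 0.088]
force: [0.0, 0.1, 0.3]
grip_width: 0.0153
```

```bash
python3 st.py; python3 - <<'E'
from station import ctrl
import cv2
for n in ["wrist"]:
    cv2.imwrite(f"pics/{n}11.png",ctrl.camera(n)[:,:,::-1])
E
```

```text
t 14.95 panel -80.9 178.9 z 56.9 rot [180.     0.     5.04] grip 0.015315660615758923 F [0.  0.1 0.3]
```

View pics/wrist11.png

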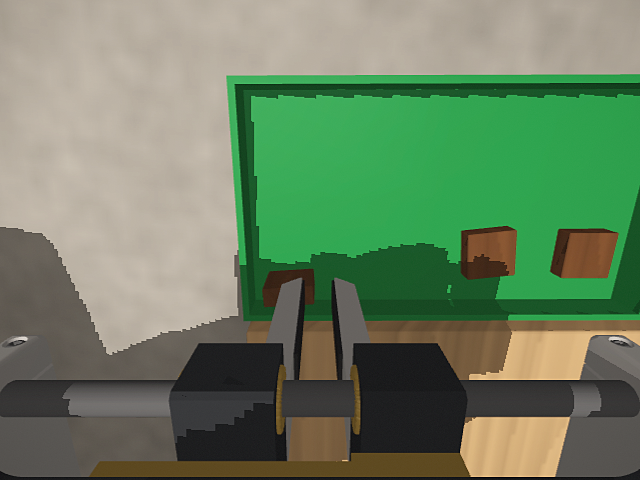

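The third plug dropped into the tray at about (290,288), below the left finger. I'll lift clear, back off and check.

>>> drive_tool([
  [[0,0,0],[0,0,-20],0.16],
  [[0,0,0],[0,0,-35],0.16],
  [[0,0,0],[0,0,-40],0.16],
  [[0,0,0],[20,30,-40],0.16],
  [[0,0,0],[25,40,-30],0.16],
  [[0,0,0],[25,40,0],0.16],
  [[0,0,0],[25,40,0],0.16],
  [[0,0,0],[0,30,0],0.16],
  [[0,0,0],[0,0,0],0.16],
  [[0,0,0],[0,0,0],0.16],
])

```text
time_s: 16.25
ee_pos: [0.5357, 0.0174, 0.222]
eef_rot: [-3.141, 0.0, 0.087]
force: [-0.4, 0.4, 0.1]
grip_width: 0.015
```

```bash
python3 st.py; python3 - <<'E'
from station import ctrl
from h import *
o=np.array([.52175,.01735]);th=np.radians(5.05);E=np.array([[np.cos(th),-np.sin(th)],[np.sin(th),np.cos(th)]])
c=ctrl.calibration("wrist");im=ctrl.camera("wrist")
cv2.imwrite("pics/wrist12.png",im[:,:,::-1])
h=cv2.cvtColor(im,cv2.COLOR_RGB2HSV)
for n,m,z in [('dark',(h[...,0]<15)&(h[...,1]>140)&(h[...,2]<150),.016),('block',(h[...,1]<40)&(h[...,2]>180),.076)]:
    m=m.astype(np.uint8)*255;m[330:]=0
    for cnt in cv2.findContours(m,cv2.RETR_EXTERNAL,cv2.CHAIN_APPROX_NONE)[0]:
        if cv2.contourArea(cnt)>200:
            q=(ray(c,cnt.reshape(-1,2),z)[:,:2]-o)@E*1000;r=cv2.minAreaRect(q.astype(np.float32));print(n,np.round(r[0],1),np.round(r[1],1),q.min(0).round(),q.max(0).round())
s=ctrl.camera("scene");s0=cv2.imread("pics/scene0.png")[:,:,::-1]
cv2.imwrite("pics/scene12.png",s[:,:,::-1])
d=np.abs(s.astype(int)-s0).max(2);
print('pad diff',(d[360:440,440:530]>40).sum(),'tape diff',(d[145:182,228:262]>40).sum())
E
```

```text
t 16.25 panel 13.9 -1.1 z 222.0 rot [-179.99    0.      4.99] grip 0.014979349164814922 F [-0.4  0.4  0.1]
dark [ 317.9 -112.4] [58.5 42.6] [ 292. -137.] [344. -82.]
dark [270.  -30.1] [83.3 48.9] [243. -77.] [306.  11.]
dark [318.  105.7] [35.7 63.6] [305.  79.] [343. 140.]
dark [-101.7  174.5] [37.9 19.2] [-121.  165.] [-82. 184.]
dark [ 86.2 190.4] [30.4 30.2] [ 71. 175.] [101. 206.]
dark [ 26.3 191.5] [29.6 31.6] [ 11. 174.] [ 42. 206.]
block [-31.5  47.9] [27.3 27.5] [-48.  31.] [-15.  65.]
pad diff 0 tape diff 0
```

View pics/wrist12.png

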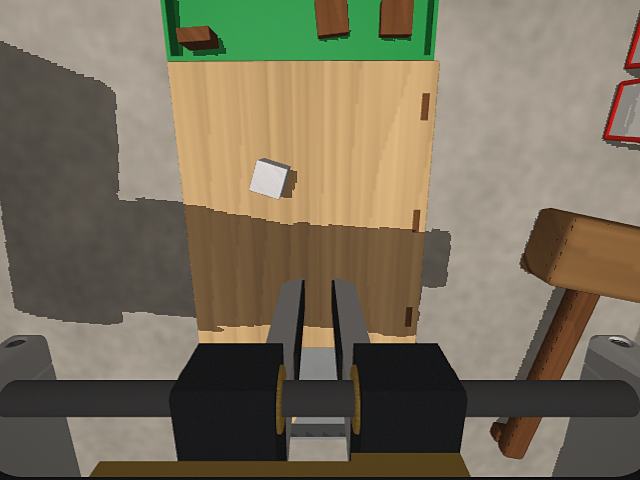

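View pics/scene12.png

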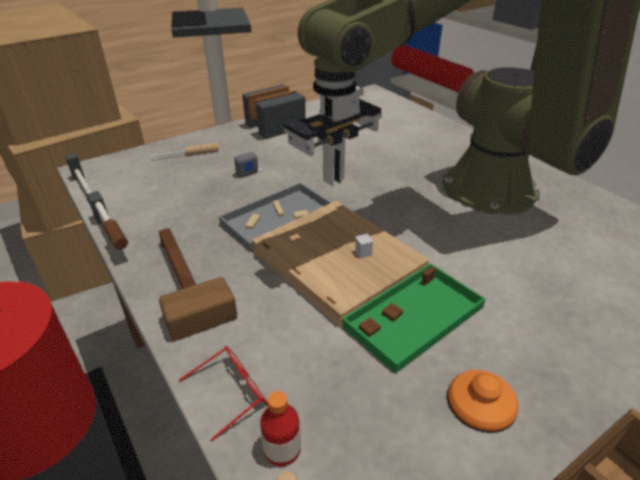

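All three plugs are off the panel, the block is unmoved at (-31.5,48), and the tape and pad are unchanged. However, the third plug (scene (428,275)) seems to stand on its edge inside the tray, so I'll look closer.

>>> drive_tool([
  [[0,0,0],[-30,-30,0],0.16],
  [[0,0,0],[-35,-40,0],0.16],
  [[0,0,0],[-35,-30,0],0.16],
  [[0,0,0],[-10,0,0],0.16],
  [[0,0,0],[0,0,0],0.16],
])

```text
time_s: 16.98
ee_pos: [0.4176, 0.1072, 0.2224]
eef_rot: [3.142, -0.001, 0.088]
force: [-0.1, -0.4, -0.1]
grip_width: 0.0155
```

```bash
python3 st.py; python3 - <<'E'
from station import ctrl
import cv2
w=ctrl.camera("wrist");s=ctrl.camera("side")
cv2.imwrite("pics/wrist13.png",w[:,:,::-1])
import numpy as np
a=cv2.resize(s[190:270,190:330],(700,400),interpolation=cv2.INTER_CUBIC)
cv2.imwrite("pics/side13.png",a[:,:,::-1])
E
```

```text
t 16.975 panel -95.9 98.7 z 222.4 rot [ 1.80e+02 -6.00e-02  5.06e+00] grip 0.015453218316531419 F [-0.1 -0.4 -0.1]
```

View pics/wrist13.png

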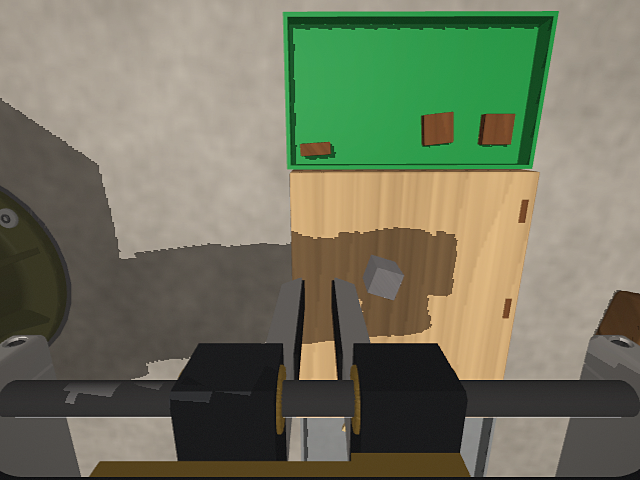

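View pics/side13.png

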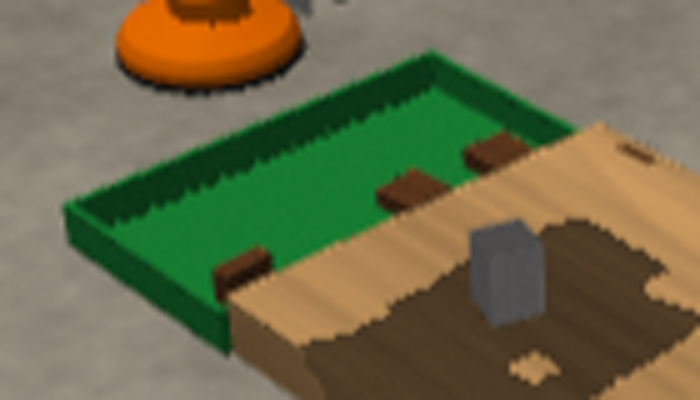

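```bash
python3 - <<'E'
from station import ctrl
from h import *
o=np.array([.52175,.01735]);th=np.radians(5.05);E=np.array([[np.cos(th),-np.sin(th)],[np.sin(th),np.cos(th)]])
c=ctrl.calibration("wrist");im=cv2.imread("pics/wrist13.png")[:,:,::-1].copy()
cv2.imwrite("pics/z13.png",cv2.resize(im[120:185,270:370],(800,520),interpolation=cv2.INTER_NEAREST)[:,:,::-1])
P=lambda uv,z:((ray(c,uv,z)[:,:2]-o)@E*1000).round(1).tolist()
print('panel edge L corner',P([(290,172)],.036),'rim outer/inner',P([(287,168),(290,165)],.026))
h=cv2.cvtColor(im,cv2.COLOR_RGB2HSV);m=((h[...,0]<15)&(h[...,1]>140)&(h[...,2]<170)).astype(np.uint8)*255
m[:,:295]=0;m[:,345:]=0;m[:130]=0;m[163:]=0
cnt=max(cv2.findContours(m,cv2.RETR_EXTERNAL,cv2.CHAIN_APPROX_NONE)[0],key=cv2.contourArea)
q=(ray(c,cnt.reshape(-1,2),.034)[:,:2]-o)@E*1000
r=cv2.minAreaRect(q.astype(np.float32));print(r,cv2.boxPoints(r).round(1).tolist(),cnt.reshape(-1,2).min(0),cnt.reshape(-1,2).max(0))
E
```

```text
panel edge L corner [[-123.6, 150.2]] rim outer/inner [[-127.3, 153.4], [-124.2, 156.4]]
((-98.52645874023438, 172.60342407226562), (28.92740249633789, 11.353055000305176), 3.9043354988098145) [[-113.30000305175781, 177.3000030517578], [-112.5999984741211, 166.0], [-83.69999694824219, 167.89999389648438], [-84.5, 179.3000030517578]] [300 142] [330 155]
```

View pics/z13.png

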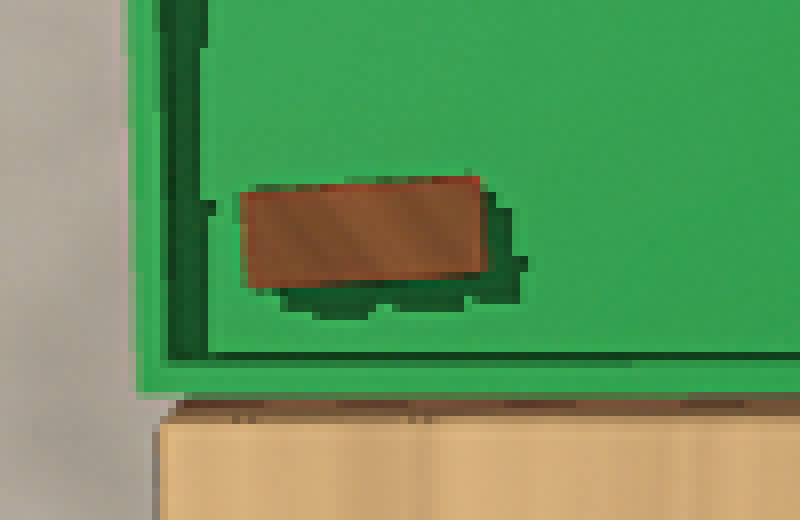

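The close view shows the third plug standing squarely on its edge, fully inside the tray. At z = 34 mm its top measures 29 x 11 mm, it spans y 166–179 against the inner wall at 156, and its left end is about 10 mm inside the side wall. It hasn't moved between views, so I won't poke at it again. The arm is well clear, so I'm handing in.

```bash
python3 - <<'E'
from station import ctrl
print(ctrl.hand_in())
E
```

```text
the job is handed in; nothing more can be done
None
```

All three walnut plugs are in the green tray at the panel's +y end, and I handed the job in at about 17 s of the 64 s limit. I pushed them one at a time along their lanes with the fingertips set about 15 mm apart, and picked none of them up.

What the last checks showed:
- **Plugs:** two lie flat in the tray. The third landed on its 12 mm edge and stands upright, about 8 mm above the rim by its known size. It is about 10 mm clear of the nearest walls and had not moved between pictures. I left it standing, because reaching behind it again risked hitting the tray or panel.
- **Block:** the metal block was within 0.5 mm of where it started.
- **Tape measure and sanding pad:** both looked unchanged in the scene picture.
- **Forces:** the readings after each move were about 1 N or less. I did not record forces during the moves.
- **Robot:** the gripper was clear of everything, at about 0.22 m up.

No check failed; the plug on its edge is the only thing that isn't tidy.

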